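Lever up a table pedestal and pack its edge

TASK

The table pedestal's heavy concrete foot needs the edge over the pry bar's toe packed up off the bench, ready for skimming. Turn the swivel hook so that its arm faces the pry bar, then lever the bar down over the fulcrum block and hook it under that arm so that it stays down by itself, and slide the thicker of the two wooden packers part-way under the middle of the raised edge, beside the bar. Then take the bar out from under the hook and ease the foot gently down, without letting it drop, until it rests on the packer; leave the other things on the bench alone.

Things in the scene. Friction and masses are not known exactly. Their poses are not given: they have to be found in the camera images.
- base: loose table pedestal, about 8 kg: concrete foot 260 x 260 x 40 mm on four rubber glides (30 mm across, 20 mm high, 105 mm from the middle both ways); 50 mm square steel column; on top, 216 to 224 mm up, a flat steel cross, arms 50 mm wide reaching 205 mm along y (75 mm past the foot), 180 mm along x. Origin: middle, at bench level. z up; the bar goes under its -y edge, 55 mm to the -x side.
- base_edge (a point): middle of the lower arris of the foot's -y edge (20 mm above the bench at the start); axes as the pedestal's
- bar_grip (a point): where to grip the loose pry bar (steel, 0.8 kg): centre of its shank, 25 mm from the handle end. Shank 20 mm wide, 14 thick, 352 long, sloping up 24 degrees from its level toe. Axes level at the start: x across, y along towards the toe, z up. Fulcrum 285 mm away. This point must be pressed to 70 mm above the bench to pass the hook's nose, stands at about 88 mm when hooked; 10 to 20 N.
- bar_toe (a point): tip of the bar's toe (8 mm thick, 30 to 34 mm wide), 15 mm above the bench at the start; about 25 mm inside the foot's edge. Hooked, the bar lifts that edge to about 40 mm; axes as bar_grip
- fulcrum: loose half-round hardwood block under the bar, 90 mm across the bar, 46 mm along it, round top of radius 12 mm with its axis about 14.5 mm above the bench; origin: centre of its underside. The bar pivots on it, both up and down and sideways. With the foot let down on the packer, bar_grip ends about 110 mm above the bench.
- hook (a joint): swivel angle of the hold-down hook (rad): 0 when its arm points square across towards the bar (along the pedestal's +x); grows as the arm turns clockwise seen from above; stiff enough to stay where it is left (about 0.12 N m); stops at -0.25 and 2.9
- hook_base: swivel hook's 70 mm square flange, bolted down on the bar's -x side, 72 mm from its line. Origin: bench level on the swivel axis. A 12 mm round post carries the arm, 83 (underside) to 95 mm above the bench, reaching 52 mm from the axis, with a nose turned down to 75 mm. The depressed bar passes sideways under the nose and lodges between post and nose, about 24 mm from the axis.
- hook_arm (a point): point on the middle of the hook's arm, 35 mm from the swivel axis, 89 mm above the bench; turns with the arm
- packer_mid (a point): centre of the thicker wooden packer, loose: 55 mm (x) x 100 mm (y) x 30 mm thick, 0.11 kg, lying flat
- thin_mid (a point): centre of the thinner packer, 55 x 100 x 15 mm, lying flat: not wanted, leave alone
- tub: closed white filler tub, 128 mm across, 117 mm high, origin centre of its underside: leave alone
- trowel: finishing trowel, blade 90 x 200 mm, handle up to 66 mm high, origin centre of the blade's underside: leave alone
Mind the look-alikes: they are no part of the job. What is shaped like the hook_base but blue is not meant.

How it is judged:
By the outcome, as a careful person would: the job done as asked, in the order asked, and still so for the second after the job is handed in, with the robot touching nothing.
It also fails if it takes over 72 s, if anything falls off the work surface, if the arm or the gripper's body presses on something with over 40 N, if the wrist force passes 120 N, or if a joint passes its speed limit or range.

ROBOT

A 6-joint arm with a two-finger parallel gripper is mounted at the origin on the work surface. World frame = base frame: x ahead of the robot, y to its left, z up, the work surface at z = 0. Lengths are in m, angles in degrees, forces in N, time in s.
With the tool pointing down it reaches from about 0.4 to 0.825 m from the base axis. Payload 7 kg.
Tool frame: the origin (TCP) lies midway between the tips of the shut fingers; the grasp point (between the pads) lies 19 mm behind it; z points along the fingers, x is the direction in which the jaws open and shut, and the axes are right-handed (so a half turn about z gives the same grasp; the last joint's range is limited). The gripper opens to 88 mm and grips with 3 to 60 N. Pads are 19 mm wide; open, the fingers measure 130 mm over their backs; the gripper's body (78 mm by 193 mm) begins 47 mm behind the grasp point.
Start: joints at [93.169, 20.546, 0.682, 0, -70.136, -16.507], TCP at [0.156, 0.657, 0.227] pointing down, gripper open.
Joint ranges: [-176.03, 176.03], [-82.01, 121.73], [-58.28, 71.71], [-173.87, 95.51], [-174.79, -0.11], [-173.66, 173.66]. Speed limits (degrees/s): [136.94, 136.94, 172.46, 180, 180, 180].

INTERFACE

Orientations are given as [roll, pitch, yaw] about the fixed x, y, z axes, in that order (R = Rz(yaw) Ry(pitch) Rx(roll)).
In Python, from plant import * gives the robot as it stands. The module is installed in compiled form; this text tells all that it offers.
- The arm moves only by the shell command python3 -m pendant 'ROWS' [OPENING]. ROWS is JSON, a list that holds one entry, the list of rows, each a list of 6 numbers: the shift along the world's x, y, z in mm, then the turn, a rotation vector about the world's x, y, z in degrees. A call has 1 to 10 rows; each row is the pose to reach, as a shift and turn from the pose commanded when the call began; what a row does not reach only later rows make up. A row lasts 1/8 s, in which the tool goes at most 62.5 mm and 10.7 degrees, less where a joint would pass 70% of its speed; a pose out of reach is approached as far as the arm can. A call with a gripper value outside its range is refused whole. OPENING is the closure, from -1 (fully open) to 1 (shut), set as the call begins (- or left out, the last holds). The fingers move at their own pace and stop on an object; the grip force is fixed at half the most. Time passes only in rows, so rows that repeat a pose let the fingers close. It gives the time, the measured TCP pose, the force and the opening at its end, in the units of the state.
- get_obs(): the state, without advancing time (a new reading comes with each control period).
- snapshot(name): name is "scene" or "top"; returns a dict with "pixels" (420x560x3 uint8, red, green, blue), "depth" (420x560 float32, m along the optical axis (not along the pixel's ray), 0 where there is no reading), "fx", "fy", "cx", "cy" (pixels), "pose" (4x4, takes a point from camera to world coordinates). Camera axes: x right, y down, z forward; pixel columns grow to the right and rows downward; lengths in m; the calibration is good to about 2 mm. A picture is of the moment at which its call begins.
- close_job(): hands the job in, once; it reports no verdict.
The state is a dict: "clock": time; "joint_pos": joint angles; "qvel": joint speeds; "tau": joint torques, N m; "tool_pos": TCP position; "orientation": TCP orientation; "force": force on the tool from outside, world axes, zero at the start; "moment": the same for the moment, N m; "opening": finger opening in m.
Only numpy, scipy, OpenCV 4.12 (cv2) and the standard library are available. Lean on these libraries where they do the work, as an engineer would, in place of code of your own. Each camera call takes 0.05 s, during which the arm holds its last target. There are 200 camera calls.

## Working session

There is one attempt and no reset: what is moved stays moved. The work goes in short steps, Python scripts to look and compute and a shell command to move; the robot and the scene stay as the last step left them, time stands still between calls to the robot, and variables do not carry over. Pictures are saved under pics/ and viewed, about 8 in all and at most 12, crops included, and the job is handed in when it is done.

```bash
mkdir -p pics; cat > h.py <<'E'
from plant import *
import numpy as np, cv2, sys
def snap(n,tag):
    s=snapshot(n); cv2.imwrite(f'pics/{tag}.png',cv2.cvtColor(s['pixels'],cv2.COLOR_RGB2BGR)); np.savez(f'/tmp/{tag}.npz',**s); return s
def P(s,u,v):
    d=s['depth'][v,u]; return (s['pose']@np.array([(u-s['cx'])/s['fx']*d,(v-s['cy'])/s['fy']*d,d,1]))[:3]
def XYZ(s):
    h,w=s['depth'].shape; u,v=np.meshgrid(np.arange(w),np.arange(h)); d=s['depth']
    return np.stack([(u-s['cx'])/s['fx']*d,(v-s['cy'])/s['fy']*d,d],-1)@s['pose'][:3,:3].T+s['pose'][:3,3]
def ray(s,u,v,z):
    r=s['pose'][:3,:3]@np.array([(u-s['cx'])/s['fx'],(v-s['cy'])/s['fy'],1]); o=s['pose'][:3,3]; return o+r*(z-o[2])/r[2]
def crop(s,tag,x0,y0,x1,y1,k):
    cv2.imwrite(f'pics/{tag}.png',cv2.resize(cv2.cvtColor(s['pixels'][y0:y1,x0:x1],cv2.COLOR_RGB2BGR),None,fx=k,fy=k,interpolation=cv2.INTER_CUBIC))
E
python3 - <<'E'
from h import *
for n in('scene','top'):
    s=snap(n,n+'0'); print(n,s['pose'].round(3).tolist(),s['fx'])
a=cv2.imread('pics/top0.png');
o=get_obs(); print({k:np.round(v,3) for k,v in o.items()})
E
```

```text
scene [[0.032, 0.92, -0.39, 0.97], [0.999, -0.031, 0.01, 0.021], [-0.002, -0.39, -0.921, 1.178], [0.0, 0.0, 0.0, 1.0]] 458.9609941630977
top [[0.029, -0.997, 0.075, 0.427], [-1.0, -0.03, -0.01, 0.019], [0.012, -0.075, -0.997, 1.333], [0.0, 0.0, 0.0, 1.0]] 484.3463341890567
{'clock': np.float64(0.1), 'joint_pos': array([ 9.3171e+01,  2.0589e+01,  6.3800e-01, -1.9000e-02, -7.0137e+01,
       -1.6508e+01]), 'qvel': array([ 0.061, -0.184,  0.075,  0.06 , -0.042,  0.003]), 'tau': array([-2.0000e-03, -5.8417e+01,  2.9375e+01,  7.0160e+00,  1.0000e-02,
       -0.0000e+00]), 'tool_pos': array([0.156, 0.656, 0.226]), 'orientation': array([-1.79992e+02, -8.80000e-02, -1.03344e+02]), 'force': array([ 0.613,  0.162, -0.248]), 'moment': array([0.006, 0.061, 0.012]), 'opening': np.float64(0.088)}
```

View pics/top0.png

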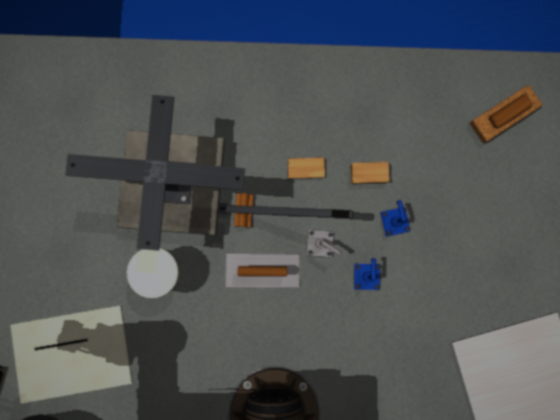

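View pics/scene0.png

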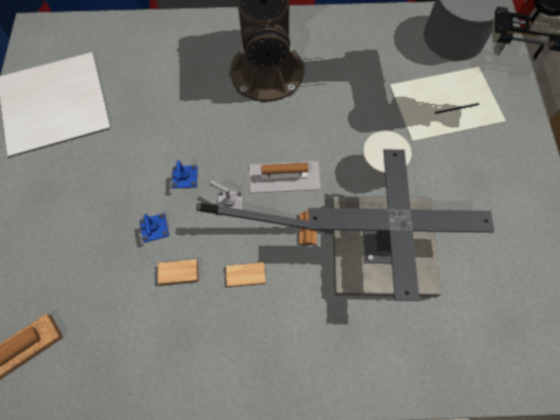

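Top view: pedestal left at (158,170), bar along row 211 to its handle (370,216), grey hook (320,243) with its arm pointing right. The packers are at (307,168) and (370,173), the trowel at (262,271), the tub at (152,272). The blue hooks are decoys.

```bash
python3 - <<'E'
from h import *
s=dict(np.load('/tmp/top0.npz')); X=XYZ(s); Z=X[...,2]
def reg(n,u0,v0,u1,v1,z0,z1):
    A=X[v0:v1,u0:u1]; m=(A[...,2]>z0)&(A[...,2]<z1); p=A[m]
    c,(w,h),a=cv2.minAreaRect((p[:,:2]*1000).astype(np.float32)); print(n,len(p),'c',np.round(c,1),'wh',round(w,1),round(h,1),'ang',round(a,1),'z',(np.median(p[:,2])*1000).round(1))
reg('pA',280,150,335,190,.008,.06); reg('pB',343,155,398,195,.008,.06)
reg('foot',110,125,235,242,.045,.075)
reg('cross',50,80,255,260,.2,.24)
reg('barshank',250,200,385,225,.05,.2)
reg('hookarm',300,228,360,262,.075,.11)
reg('flange',300,228,360,262,.004,.02)
reg('trowel',220,250,305,292,.003,.08); reg('tub',120,240,185,305,.1,.13)
reg('fulc',232,190,258,230,.015,.05)
A=X[195:230,215:390]
for u in range(215,390,8):
    col=X[203:226,u]; i=col[:,2].argmax(); print(u,(col[i]*1000).round(0),end=' ')
print('bench',np.median(Z[300:340,200:230]))
crop(s,'c1',215,145,415,295,4)
E
```

```text
pA 745 c [657.7 -70.6] wh 77.1 138.5 ang 9.7 z 16.4
pB 805 c [ 654.9 -242. ] wh 91.3 139.3 ang 7.4 z 31.0
foot 5672 c [603.9 291.7] wh 261.5 260.8 ang 87.2 z 61.7
cross 6912 c [604.5 292. ] wh 305.2 340.3 ang 37.8 z 225.5
barshank 836 c [531.1 -49.6] wh 258.9 20.7 ang 87.0 z 109.1
hookarm 101 c [ 442.3 -133.1] wh 56.8 11.8 ang 59.1 z 95.8
flange 768 c [ 451.6 -139.6] wh 90.4 162.2 ang 1.7 z 8.6
trowel 2255 c [375.4  43.1] wh 111.4 229.6 ang 1.7 z 6.1
tub 2036 c [364.9 314. ] wh 121.4 128.9 ang 7.8 z 118.4
fulc 485 c [538.9 102.5] wh 54.2 90.1 ang 87.4 z 25.9
215 [545. 171.  66.] 223 [539. 154.  23.] 231 [ 427.   19. 1333.] 239 [544. 109.  41.] 247 [533.  87.  52.] 255 [527.  65.  63.] 263 [543.  44.  72.] 271 [527.  23.  80.] 279 [538.   3.  85.] 287 [ 427.   19. 1333.] 295 [530. -38. 106.] 303 [532. -58. 113.] 311 [524. -78. 122.] 319 [524. -97. 129.] 327 [ 537. -116.  137.] 335 [ 524. -135.  146.] 343 [ 527. -153.  153.] 351 [ 427.   19. 1333.] 359 [ 532. -219.    8.] 367 [ 527. -241.    7.] 375 [ 514. -263.    7.] 383 [ 544. -282.   19.] bench 0.0015181704187854361
```

View pics/c1.png

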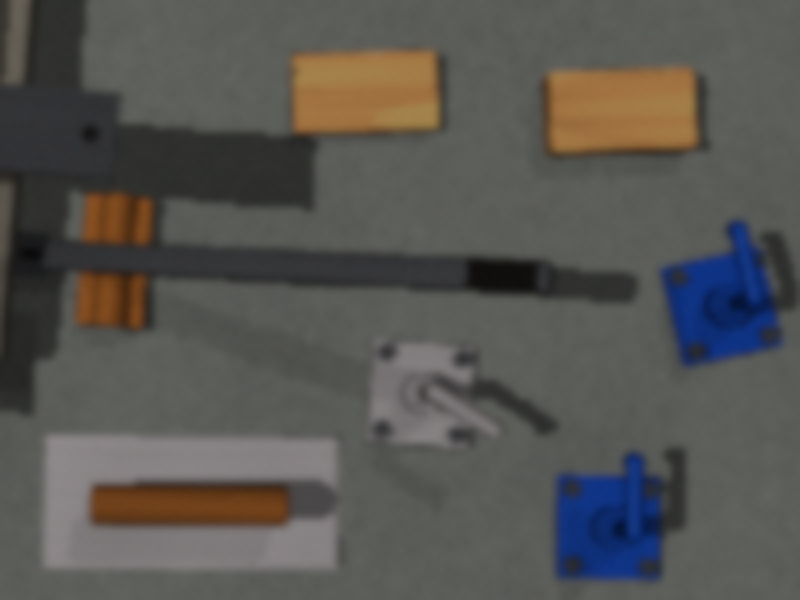

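The right-hand packer (top at about 31 mm) is the thick one. The pedestal is yawed about -2.8°. I'll work out the remaining points and start the transit.

```bash
python3 - <<'E'
from h import *
s=dict(np.load('/tmp/top0.npz'))
def c(n,x,y,z): print(n,(ray(s,215+x/4,145+y/4,z)*1000).round(1))
for q in [(375,345),(478,345),(470,445),(368,443)]: c('fl',*q,.008)
c('flangec',423,394,.008); c('post',427,390,.095); c('armtip',495,432,.095); c('barend',550,278,.16)
c('thick',623.5,111.5,.031); 
for q in [(546,72),(697,67),(702,150),(550,155)]: c('tc',*q,.031)
c('thin',366,92,.0155)
for q in [(83,192),(153,196),(77,326),(147,329)]: c('fulc',*q,.01)
E
python3 -m pendant '[[[184,-406,33,0,0,0],[184,-406,33,0,0,0],[184,-406,33,0,0,0],[184,-406,33,0,0,0],[184,-406,33,0,0,0],[184,-406,33,0,0,0],[184,-406,33,0,0,0],[184,-406,33,0,0,0],[184,-406,33,0,0,0]]]' 1
python3 -m pendant '[[[90,-200,0,0,0,10.5],[90,-200,0,0,0,10.5],[90,-200,0,0,0,10.5],[90,-200,0,0,0,10.5],[65,-400,-40,0,0,10.5],[65,-400,-40,0,0,10.5],[65,-400,-40,0,0,10.5],[65,-400,-40,0,0,10.5],[65,-400,-40,0,0,10.5],[65,-400,-40,0,0,10.5]]]'
```

```text
fl [486.  -81.6   8. ]
fl [ 488.  -152.2    8. ]
fl [ 419.6 -148.1    8. ]
fl [419.  -78.4   8. ]
flangec [ 453.4 -115.2    8. ]
post [ 454.3 -108.9   95. ]
armtip [ 428.8 -152.9   95. ]
barend [ 523.1 -175.6  160. ]
thick [ 648.7 -245.2   31. ]
tc [ 674.3 -191.9   31. ]
tc [ 680.9 -294.9   31. ]
tc [ 624. -299.   31.]
tc [ 617.4 -195.6   31. ]
thin [659.5 -70.7  15.5]
fulc [585.1 121.7  10. ]
fulc [583.8  73.6  10. ]
fulc [492.9 122.5  10. ]
fulc [492.2  74.7  10. ]
clock: 1.23
tool_pos: [0.3399, 0.2503, 0.2597]
orientation: [-180.0, 0.0, -103.4]
force: [0.6, -0.7, 0.4]
opening: 0.0037
clock: 2.48
tool_pos: [0.4054, -0.1482, 0.2194]
orientation: [180.0, 0.0, -92.8]
force: [0.4, -0.4, 0.4]
opening: 0.0006
```

```bash
python3 -m pendant '[[[-3,-17,0,0,-10,0],[-3,-17,-60,0,-15,0],[-3,-17,-110,0,-15,0],[-3,-17,-137,0,-15,0],[-3,-17,-137,0,-15,0],[-3,-17,-137,0,-15,0]]]'
python3 - <<'E'
from h import *
o=get_obs(); print({k:np.round(o[k],3) for k in('joint_pos','tool_pos','orientation','force')})
E
```

```text
clock: 3.22
tool_pos: [0.4032, -0.1655, 0.0837]
orientation: [-164.9, 0.7, -92.6]
force: [-0.1, -0.1, 0.7]
opening: 0.0006
{'joint_pos': array([  4.996,  -1.263, -51.825,   3.086, -24.441,  79.63 ]), 'tool_pos': array([ 0.403, -0.165,  0.084]), 'orientation': array([-164.936,    0.733,  -92.635]), 'force': array([-0.099, -0.072,  0.729])}
```

```bash
python3 -m pendant '[[[12,-2,0,0,0,0],[24,-2,0,0,0,0],[36,-2,0,0,0,0],[44,-2,0,0,0,0],[52,-1,0,0,0,0],[62,2,0,0,0,0],[67,8,0,0,0,0],[71,14,0,0,0,0],[73,19,0,0,0,0],[73,19,0,0,0,0]]]'
python3 - <<'E'
from h import *
s=snap('scene','s1'); crop(s,'s1c',130,140,330,290,4)
E
```

```text
clock: 4.47
tool_pos: [0.4763, -0.1468, 0.0834]
orientation: [-164.9, 0.7, -92.7]
force: [0.6, -2.0, 0.8]
opening: 0.0004
```

View pics/s1c.png

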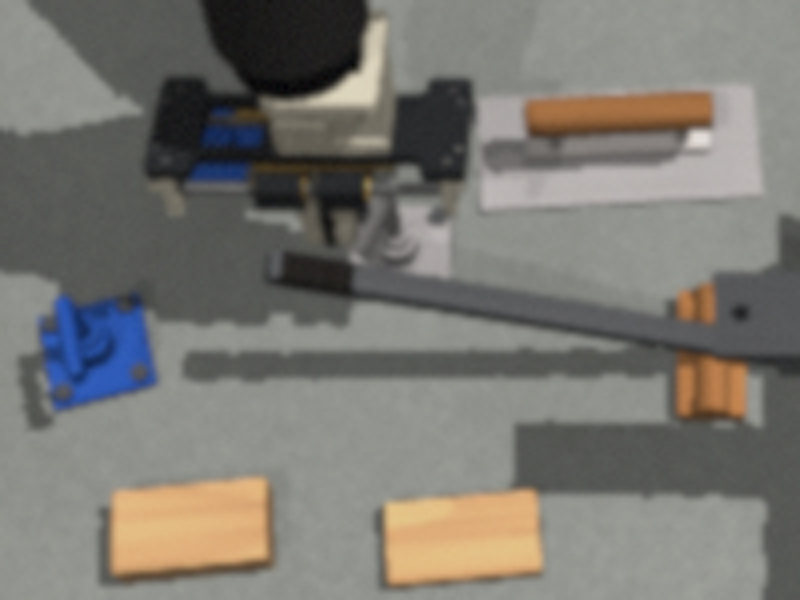

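Crop: hook post at about (395,195), arm to (360,258), so it is roughly 25° short. I'll push further.

```bash
python3 -m pendant '[[[0,4,0,0,0,0],[0,8,0,0,0,0],[0,11,0,0,0,0],[0,11,0,0,0,0]]]'
python3 - <<'E'
from h import *
s=snap('scene','s2'); crop(s,'s2c',190,170,260,222,11)
X=XYZ(s); A=X[175:222,195:260]; m=(A[...,2]>.086)&(A[...,2]<.103); p=A[m]*1000
v,u=np.where(m); print(np.c_[u+195,v+175,p.round(0)][::3])
E
```

```text
clock: 5.03
tool_pos: [0.4761, -0.136, 0.0834]
orientation: [-164.9, 0.7, -92.7]
force: [2.8, -4.5, -0.5]
opening: 0.0005
[[ 227.  189.  455. -109.   95.]
 [ 226.  191.  459. -112.   91.]
 [ 227.  192.  462. -109.   92.]
 [ 225.  193.  467. -114.   96.]
 [ 222.  194.  472. -121.  103.]
 [ 225.  194.  469. -114.   96.]
 [ 217.  195.  474. -134.  101.]
 [ 224.  195.  473. -116.   97.]
 [ 227.  195.  471. -109.   94.]
 [ 217.  196.  476. -134.  100.]
 [ 224.  196.  476. -116.   97.]
 [ 227.  196.  472. -109.   88.]
 [ 213.  197.  480. -143.  103.]
 [ 222.  197.  478. -121.   96.]
 [ 225.  197.  476. -114.   92.]
 [ 210.  198.  482. -151.  102.]
 [ 214.  198.  481. -141.   99.]
 [ 218.  198.  483. -131.  103.]
 [ 221.  198.  483. -123.  101.]
 [ 224.  198.  480. -116.   94.]
 [ 210.  199.  480. -153.   92.]
 [ 213.  199.  484. -144.   98.]
 [ 216.  199.  482. -137.   94.]
 [ 219.  199.  483. -129.   96.]
 [ 222.  199.  485. -121.   99.]
 [ 225.  199.  483. -114.   94.]
 [ 211.  200.  483. -150.   92.]
 [ 214.  200.  483. -143.   91.]
 [ 217.  200.  483. -135.   89.]
 [ 220.  200.  485. -
[... 665 characters left out ...]
 100.]
 [ 256.  214.  527.  -34.   94.]
 [ 259.  214.  527.  -26.   93.]
 [ 254.  215.  533.  -39.  102.]
 [ 257.  215.  530.  -31.   95.]
 [ 250.  216.  535.  -49.  101.]
 [ 253.  216.  534.  -41.   98.]
 [ 256.  216.  533.  -34.   94.]
 [ 259.  216.  533.  -26.   95.]
 [ 254.  217.  537.  -39.   99.]
 [ 257.  217.  536.  -32.   94.]
 [ 242.  218.  541.  -69.  103.]
 [ 253.  218.  540.  -41.   99.]
 [ 256.  218.  538.  -34.   93.]
 [ 259.  218.  538.  -27.   94.]
 [ 248.  219.  541.  -54.   97.]
 [ 251.  219.  542.  -47.   98.]
 [ 254.  219.  542.  -39.   97.]
 [ 257.  219.  542.  -32.   96.]
 [ 252.  220.  542.  -45.   90.]
 [ 255.  220.  541.  -37.   87.]
 [ 258.  220.  544.  -29.   93.]]
```

View pics/s2c.png

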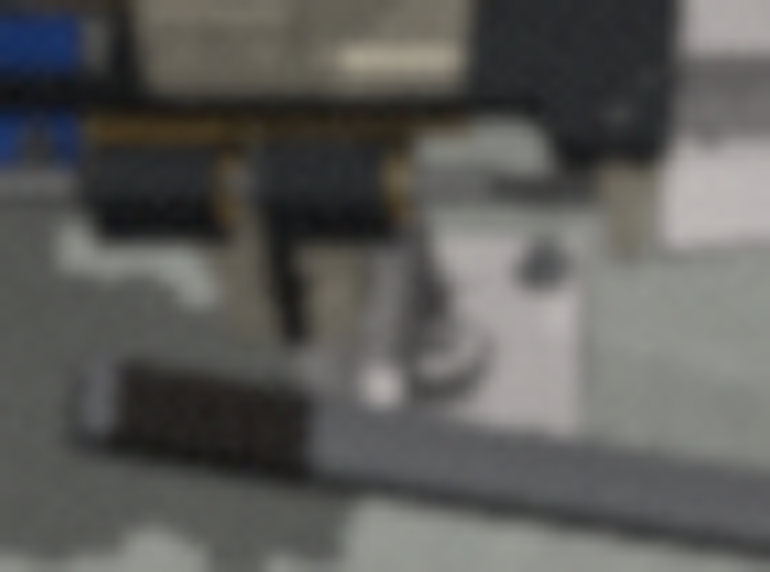

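Hook arm now about 5° short by depth ((455,-110)→(499,-117) mm). One last nudge, then retreat and go over the bar.

```bash
python3 -m pendant '[[[0,2,0,0,0,0],[0,3.5,0,0,0,0],[0,3.5,0,0,0,0],[0,-14,0,0,0,0],[-10,-18,50,0,0,0],[-10,-20,110,0,8,0],[-10,-20,150,0,15,0],[-10,-20,150,0,15,0]]]'
python3 -m pendant '[[[61,-7,-18,0,0,-11],[61,-7,-18,0,0,-22],[61,-7,-18,0,0,-32],[61,-7,-18,0,0,-43],[61,-7,-18,0,0,-53],[61,-7,-18,0,0,-64],[61,-7,-18,0,0,-74],[61,-7,-18,0,0,-85],[61,-7,-18,0,0,-90],[61,-7,-18,0,0,-90]]]' -1
python3 - <<'E'
from h import *
s=snap('scene','s3'); crop(s,'s3c',190,170,260,222,11)
X=XYZ(s); A=X[175:208,215:235]; m=(A[...,2]>.084)&(A[...,2]<.103); p=A[m]*1000
v,u=np.where(m); print(np.c_[u+215,v+175,p.round(0)][::3])
t=snap('top','t3');X=XYZ(t); A=X[225:262,305:345]; m=(A[...,2]>.084)&(A[...,2]<.103); p=A[m]*1000; print('top',p.round(0)[::2])
E
```

```text
clock: 6.08
tool_pos: [0.4681, -0.1561, 0.2362]
orientation: [-179.8, -0.0, -92.8]
force: [0.3, 0.2, -1.7]
opening: 0.0002
clock: 7.32
tool_pos: [0.5252, -0.1629, 0.2137]
orientation: [180.0, -0.0, 177.2]
force: [0.4, -0.1, -0.7]
opening: 0.0869
[[ 226.  188.  450. -112.   92.]
 [ 226.  189.  456. -111.   98.]
 [ 225.  190.  455. -115.   90.]
 [ 224.  191.  456. -118.   87.]
 [ 227.  191.  461. -109.   96.]
 [ 226.  192.  463. -111.   94.]
 [ 224.  193.  465. -117.   92.]
 [ 227.  193.  465. -109.   93.]
 [ 225.  194.  469. -114.   95.]
 [ 228.  194.  467. -107.   90.]
 [ 226.  195.  471. -111.   93.]
 [ 224.  196.  472. -117.   89.]
 [ 227.  196.  475. -108.   96.]
 [ 225.  197.  476. -114.   92.]
 [ 228.  197.  475. -107.   90.]
 [ 227.  198.  480. -109.   93.]
 [ 225.  199.  483. -113.   96.]
 [ 228.  199.  481. -106.   90.]
 [ 226.  200.  487. -111.   97.]
 [ 224.  201.  487. -116.   92.]
 [ 227.  201.  489. -108.   96.]
 [ 225.  202.  490. -114.   92.]
 [ 228.  202.  490. -106.   92.]
 [ 226.  203.  494. -111.   93.]
 [ 225.  204.  498. -113.   98.]
 [ 228.  204.  498. -106.   9
[... 458 characters left out ...]
  99.]
 [ 484. -117.   95.]
 [ 481. -110.   89.]
 [ 481. -114.   94.]
 [ 479. -107.   92.]
 [ 479. -111.   96.]
 [ 479. -117.   97.]
 [ 476. -109.   99.]
 [ 476. -114.   99.]
 [ 473. -107.   93.]
 [ 473. -111.  102.]
 [ 474. -117.   96.]
 [ 471. -109.   94.]
 [ 471. -114.  101.]
 [ 468. -107.   90.]
 [ 468. -112.   98.]
 [ 469. -117.   97.]
 [ 466. -109.   98.]
 [ 466. -114.   98.]
 [ 463. -107.   90.]
 [ 463. -112.   98.]
 [ 464. -117.   93.]
 [ 461. -109.   96.]
 [ 461. -115.   94.]
 [ 458. -107.   91.]
 [ 458. -112.   96.]
 [ 458. -118.   92.]
 [ 456. -110.   92.]
 [ 456. -115.   94.]
 [ 453. -108.   86.]
 [ 453. -112.   96.]
 [ 453. -118.   91.]
 [ 451. -113.   91.]
 [ 451. -117.   95.]]
```

View pics/s3c.png

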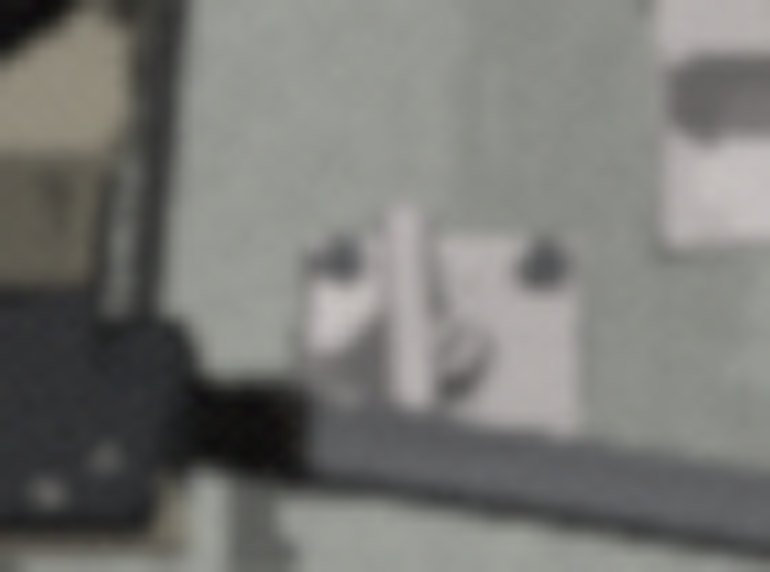

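Hook arm runs (453,-113)→(499,-111) mm, within about 5° of square towards the bar. I'm accepting that and gripping the bar.

```bash
python3 -m pendant '[[[1,3,-30,-8,0,0],[1,3,-65,-8,0,0],[1,3,-88,-8,0,0],[1,3,-88,-8,0,0]]]'
python3 -m pendant '[[[0,0,0,0,0,0],[0,0,0,0,0,0],[0,0,0,0,0,0],[0,0,0,0,0,0],[0,0,0,0,0,0]]]' 1
python3 - <<'E'
from h import *
s=snap('scene','s4'); crop(s,'s4c',170,160,290,250,6)
E
```

```text
clock: 7.92
tool_pos: [0.5254, -0.1601, 0.1249]
orientation: [-172.0, 0.2, 177.3]
force: [-0.4, 0.3, 0.7]
opening: 0.0876
clock: 8.55
tool_pos: [0.5268, -0.1603, 0.1267]
orientation: [-172.0, 0.4, 177.2]
force: [0.2, -0.3, 0.2]
opening: 0.0435
```

View pics/s4c.png

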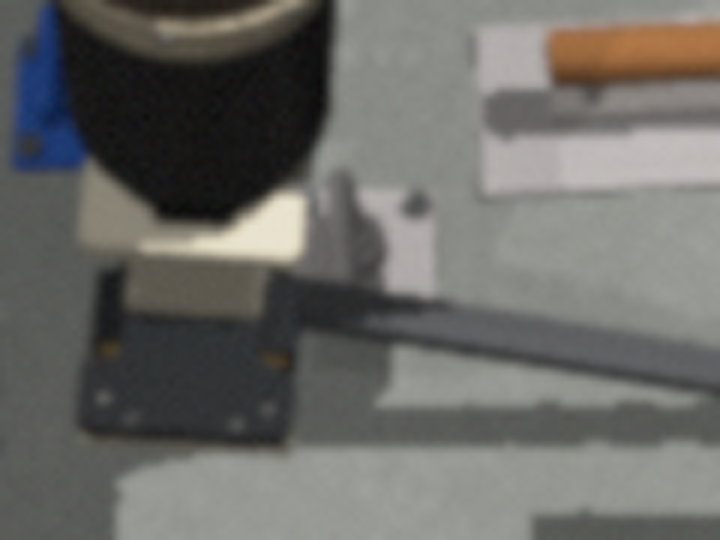

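```bash
python3 -m pendant '[[[0,0,0,0,0,0],[0,0,0,0,0,0],[0,0,0,0,0,0],[0,0,0,0,0,0],[0,-4,-9,2,0,0],[0,-7,-18,4,0,0],[0,-7,-18,4,0,0]]]' 1
python3 -m pendant '[[[0,-3,-9,2,0,0],[0,-6,-18,4,0,0],[0,-8,-28,6,0,0],[0,-10,-37,8,0,0],[0,-13,-49,10.5,0,0],[0,-15,-62,13,0,0],[0,-15,-62,13,0,0],[0,-15,-62,13,0,0]]]'
python3 - <<'E'
from h import *
o=get_obs(); print(o['moment'].round(2),o['force'].round(1))
s=snap('scene','s5'); X=XYZ(s)
c=X[195:225,235]; print(c.round(3)[::3])
c=X[195:235,265]; print(c.round(3)[::3])
E
```

```text
clock: 9.48
tool_pos: [0.527, -0.1664, 0.1083]
orientation: [-176.1, 0.2, 177.1]
force: [-1.6, 11.5, 6.0]
opening: 0.0199
clock: 10.48
tool_pos: [0.5266, -0.1783, 0.0462]
orientation: [170.7, -0.5, 177.2]
force: [1.5, 22.1, 5.0]
opening: 0.0198
[ 7.28 -0.3   0.09] [ 1.5 22.1  5. ]
[[ 0.432 -0.097  0.007]
 [ 0.442 -0.097  0.008]
 [ 0.451 -0.096  0.007]
 [ 0.46  -0.096  0.007]
 [ 0.47  -0.096  0.01 ]
 [ 0.479 -0.096  0.011]
 [ 0.486 -0.097  0.004]
 [ 0.493 -0.097  0.001]
 [ 0.524 -0.091  0.057]
 [ 0.533 -0.091  0.058]]
[[ 0.432 -0.013 -0.   ]
 [ 0.442 -0.013  0.001]
 [ 0.453 -0.013  0.005]
 [ 0.459 -0.013 -0.002]
 [ 0.468 -0.013 -0.001]
 [ 0.477 -0.014 -0.001]
 [ 0.488 -0.014  0.002]
 [ 0.496 -0.014  0.   ]
 [ 0.505 -0.014  0.001]
 [ 0.533 -0.013  0.05 ]
 [ 0.542 -0.013  0.051]
 [ 0.531 -0.015  0.   ]
 [ 0.54  -0.015  0.   ]
 [ 0.547 -0.015 -0.003]]
```

```bash
python3 -m pendant '[[[0,2,0,0,0,0],[0,4,0,0,0,0],[-8,4,0,0,0,-2],[-16,5,0,0,0,-4],[-24,6,0,0,0,-5.5],[-32,7.5,0,0,0,-7]]]'
python3 -m pendant '[[[-8,2,0,0,0,-1.5],[-16,3.5,0,0,0,-3],[-24,5.5,0,0,0,-5],[-32,7.5,0,0,0,-6.5],[-32,7.5,0,0,0,-6.5]]]'
python3 - <<'E'
from h import *
s=snap('top','t6'); X=XYZ(s)
o=get_obs(); print(o['moment'].round(2),o['force'].round(1))
def reg(n,u0,v0,u1,v1,z0,z1):
    A=X[v0:v1,u0:u1]; m=(A[...,2]>z0)&(A[...,2]<z1); p=A[m]
    c,(w,h),a=cv2.minAreaRect((p[:,:2]*1000).astype(np.float32)); print(n,len(p),'c',np.round(c,1),'wh',round(w,1),round(h,1),'ang',round(a,1),'z',(np.median(p[:,2])*1000).round(1))
reg('fulc',225,185,262,235,.012,.05); reg('foot',110,125,240,242,.045,.1)
A=X[135:235,120:240]; m=(A[...,2]>.045)&(A[...,2]<.1); p=A[m]; p=p[(p[:,0]>.49)&(p[:,0]<.72)]
k=np.linalg.lstsq(np.c_[p[:,1],np.ones(len(p))],p[:,2],rcond=None)[0]; print('foot top z at edge162', k@[.162,1]*1000,'slope',k[0])
crop(s,'t6c',200,140,380,275,4)
E
```

```text
clock: 11.28
tool_pos: [0.4974, -0.1754, 0.0482]
orientation: [171.1, -0.1, 170.3]
force: [2.5, -1.5, 6.6]
opening: 0.0198
clock: 11.9
tool_pos: [0.4642, -0.1683, 0.0481]
orientation: [171.1, -0.2, 163.8]
force: [-0.4, -3.4, 6.7]
opening: 0.0195
[-1.43 -0.16  0.52] [-0.2 -3.4  6.7]
fulc 704 c [537.8  99.6] wh 93.7 87.3 ang 30.4 z 28.0
foot 5748 c [608.7 274. ] wh 299.4 260.2 ang 89.6 z 79.0
foot top z at edge162 87.38637853506665 slope -0.09716321618417001
```

View pics/t6c.png

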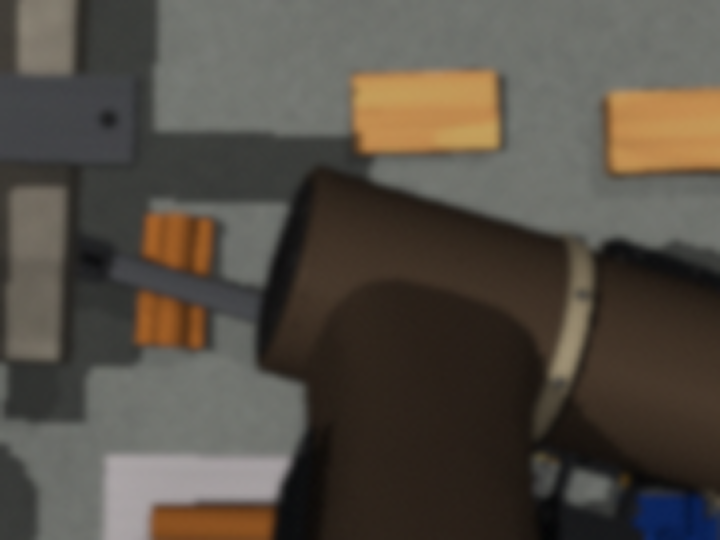

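```bash
python3 -m pendant '[[[0.5,1,5,-1,0.3,0],[1,2,10,-2,0.6,0],[1.5,4,15,-3.2,0.9,0],[2,5,19,-4.2,1.2,0],[2,5,19,-4.2,1.2,0],[2,5,19,-4.2,1.2,0]]]'
python3 - <<'E'
from h import *
o=get_obs(); print(o['moment'].round(2),o['force'].round(1),o['tool_pos'].round(4))
s=snap('scene','s7'); crop(s,'s7c',170,160,290,250,6)
E
```

```text
clock: 12.7
tool_pos: [0.4644, -0.1659, 0.0672]
orientation: [175.7, -0.3, 163.8]
force: [-6.9, -21.5, 12.2]
opening: 0.0197
[-7.76  1.98  0.52] [ -6.9 -21.5  12.2] [ 0.4644 -0.1659  0.0672]
```

View pics/s7c.png

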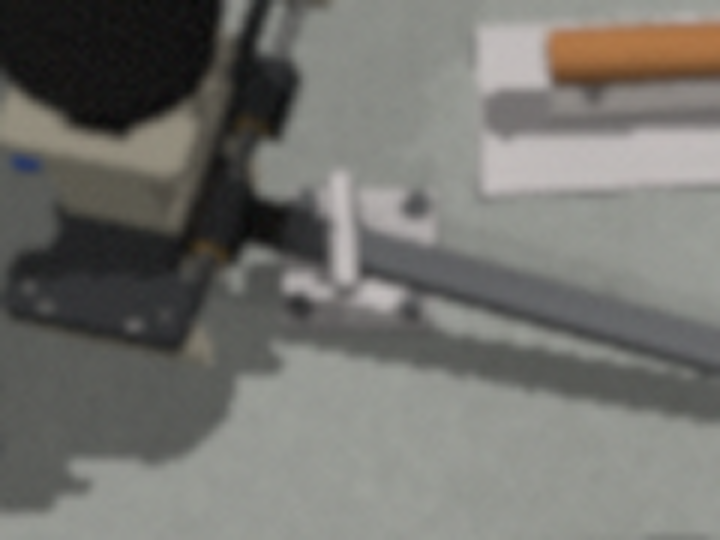

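Crop: the bar lies under the arm at (345,240), between post and nose. I'll relax the y push, raise the last bit until the arm takes the load, and release.

```bash
python3 -m pendant '[[[-1,-3,1,0,0,0],[-1,-3,2,-0.5,0,0],[-1,-3,3,-0.8,0,0],[-1,-3,4,-1,0,0],[-1,-3,4,-1,0,0]]]'
python3 -c "
from h import *
o=get_obs(); print(o['moment'].round(2),o['force'].round(1),o['tool_pos'].round(4))"
```

```text
clock: 13.38
tool_pos: [0.4644, -0.1659, 0.0702]
orientation: [176.4, -0.0, 163.7]
force: [-0.1, -5.1, 4.1]
opening: 0.0197
[-1.89 -0.06  0.45] [-0.1 -5.1  4.1] [ 0.4644 -0.1659  0.0702]
```

```bash
python3 -m pendant '[[[0,0,0,0,0,0],[0,0,0,0,0,0],[0,0,0,0,0,0],[0,0,0,0,0,0],[0,0,0,0,0,0]]]' -1
python3 -m pendant '[[[0,0,40,0,0,0],[0,0,100,0,0,0],[40,-20,140,-4,0,7],[80,-40,140,-4,0,14],[120,-60,140,-4,0,20],[187,-106,140,-4,0,20],[187,-106,140,-4,0,20],[187,-106,140,-4,0,20],[187,-106,140,-4,0,20]]]'
python3 - <<'E'
from h import *
o=get_obs(); print(o['force'].round(1),o['tool_pos'].round(4),o['orientation'].round(1),o['joint_pos'].round(0))
s=snap('scene','s8'); X=XYZ(s)
t=dict(np.load('/tmp/top0.npz')); print('bluetip',ray(t,215+738/4,145+225/4,.095).round(3))
for u in (205,215,235,255,275,295):
    c=X[150:235,u]; m=(c[:,2]>.03)&(c[:,2]<.12); q=c[m]; print(u,np.median(q,0).round(3) if len(q) else 0, len(q))
A=X[195:300,330:440].reshape(-1,3); p=A[(A[:,2]>.05)&(A[:,2]<.11)&(A[:,0]>.49)&(A[:,0]<.72)&(A[:,1]>.15)]
k=np.linalg.lstsq(np.c_[p[:,1],np.ones(len(p))],p[:,2],rcond=None)[0]; print('foot top at edge', p[:,1].min(),k@[.165,1]*1000,'slope',k[0])
crop(s,'s8c',180,150,380,300,4)
E
```

```text
clock: 14.0
tool_pos: [0.4637, -0.1652, 0.0695]
orientation: [176.3, -0.1, 163.7]
force: [-0.4, -0.6, -0.7]
opening: 0.0642
clock: 15.12
tool_pos: [0.6501, -0.2709, 0.2094]
orientation: [-179.7, 0.3, -176.3]
force: [0.3, -0.5, 1.0]
opening: 0.0876
[ 0.3 -0.5  1. ] [ 0.6501 -0.2709  0.2094] [-179.7    0.3 -176.3] [ -7.  24.   3.   0. -69.  10.]
bluetip [ 0.566 -0.307  0.095]
205 0 0
215 0 0
235 0 0
255 [ 0.503 -0.038  0.068] 9
275 [0.391 0.017 0.058] 18
295 [0.388 0.072 0.053] 18
foot top at edge 0.1601535586760918 79.05162135833807 slope -0.06896803779120636
```

View pics/s8c.png

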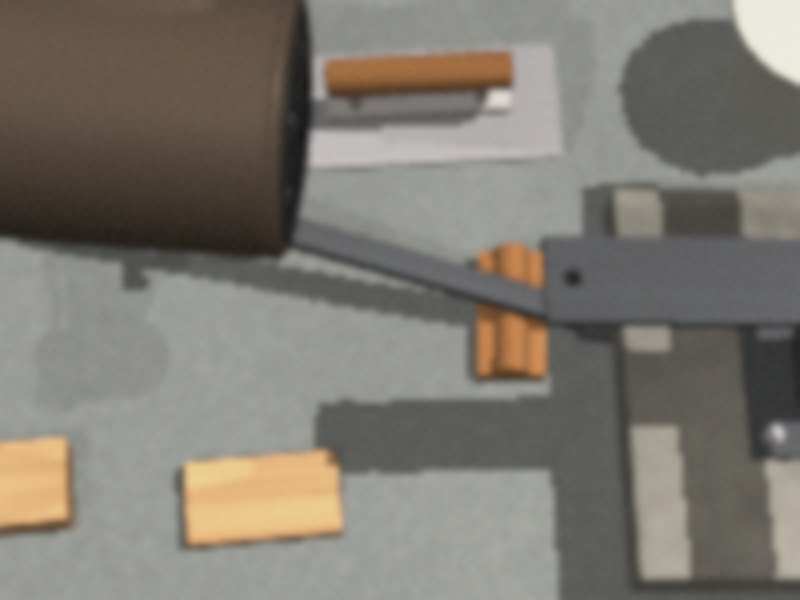

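Bar held down by the hook by itself; foot edge raised about 19 mm, with the foot's top edge at 79 mm. Now the thick packer, gripped near its middle to clear the blue hook's arm at (566,-307).

```bash
python3 -m pendant '[[[-1,21,-60,0,0,0],[-1,21,-120,0,0,0],[-1,21,-170,0,0,0],[-1,21,-204,0,0,0],[-1,21,-204,0,0,0],[-1,21,-204,0,0,0]]]'
python3 -m pendant '[[[0,0,0,0,0,0],[0,0,0,0,0,0],[0,0,0,0,0,0],[0,0,0,0,0,0],[0,0,0,0,0,0],[0,0,60,0,0,0],[0,0,60,0,0,0]]]' 1
```

```text
clock: 15.92
tool_pos: [0.6504, -0.2501, 0.0076]
orientation: [-179.7, 0.4, -176.3]
force: [0.2, -0.5, 1.1]
opening: 0.0877
clock: 16.8
tool_pos: [0.6528, -0.251, 0.0704]
orientation: [-179.6, 0.7, -176.3]
force: [1.0, -0.3, -0.7]
opening: 0.0549
```

```bash
python3 -m pendant '[[[-10,50,0,0,0,-3],[-20,105,0,0,0,-6.5],[-30,160,0,0,0,-6.5],[-39,220,0,0,0,-6.5],[-39,280,0,0,0,-6.5],[-39,280,-30,0,0,-6.5],[-39,280,-50,0,0,-6.5],[-39,280,-59,0,0,-6.5],[-39,280,-60,0,0,-6.5],[-39,280,-60,0,0,-6.5]]]'
python3 -m pendant '[[[0,0,0,0,0,0],[0,0,0,0,0,0],[0,0,0,0,0,0],[0,0,0,0,0,0],[0,-30,60,0,0,0],[0,-85,85,11,0,0],[0,-100,85,20,0,0],[0,-110,85,30,0,0],[0,-110,85,35,0,0]]]' -1
python3 - <<'E'
from h import *
o=get_obs(); print(o['force'].round(1),o['tool_pos'].round(4),o['orientation'].round(1),o['joint_pos'].round(0))
s=snap('scene','s9'); crop(s,'s9c',180,150,380,300,4)
X=XYZ(s); A=X[240:300,235:345]; m=(A[...,2]>.025)&(A[...,2]<.036); p=A[m].astype(np.float32); print(len(p),cv2.minAreaRect(p[:,:2]*1000))
E
```

```text
clock: 18.05
tool_pos: [0.6109, 0.0296, 0.0057]
orientation: [-179.7, 0.3, 177.2]
force: [-0.8, 0.2, -1.3]
opening: 0.0545
clock: 19.18
tool_pos: [0.6113, -0.0833, 0.0907]
orientation: [145.1, -1.3, 177.3]
force: [-1.1, 0.6, 0.1]
opening: 0.0878
[-1.1  0.6  0.1] [ 0.6113 -0.0833  0.0907] [145.1  -1.3 177.3] [-13.  30.   2. -36. -74.  24.]
758 ((609.0103149414062, 45.74578094482422), (116.17571258544922, 63.277008056640625), 88.86565399169922)
```

View pics/s9c.png

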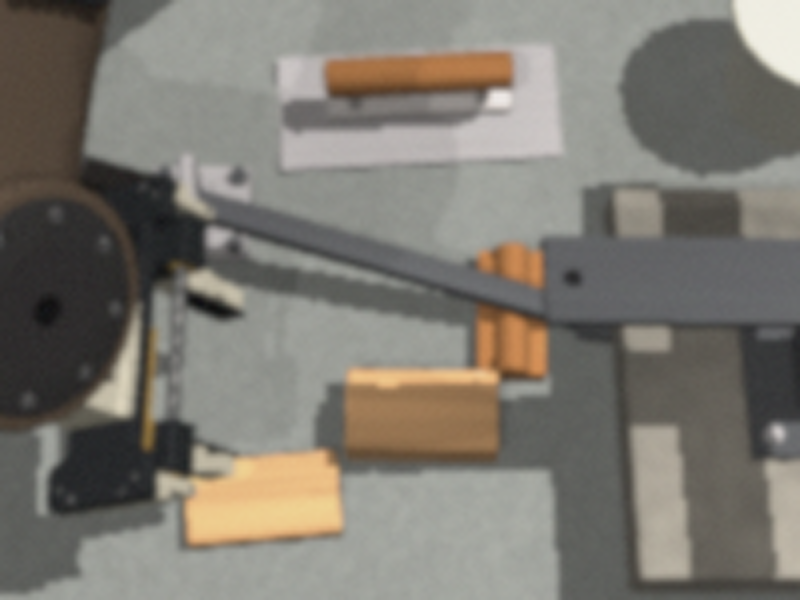

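Crop: packer lies at (345–500, 370–458), its near side only about 1–3 mm clear of the fulcrum (lower edge at row 378). I'll regrip it tilted by its end, shift it +x about 6 mm and forward, then push it in.

```bash
python3 -m pendant '[[[-1,60,-10,-10,0,0],[-1,100,-30,-15,0,0],[-1,100,-60,-15,0,0],[-1,100,-81,-15,0,0],[-1,100,-81,-15,0,0]]]' 
python3 -m pendant '[[[0,0,0,0,0,0],[0,0,0,0,0,0],[0,0,0,0,0,0],[0,0,0,0,0,0],[6,0,1,0,0,0],[6,10,1,0,0,0],[6,20,1,0,0,0],[6,29,1,0,0,0],[6,29,0,0,0,0],[6,29,0,0,0,0]]]' 1
python3 -m pendant '[[[0,0,0,0,0,0],[0,0,0,0,0,0],[0,0,0,0,0,0],[0,0,0,0,0,0],[0,-20,28,0,0,0],[0,-85,28,0,0,0],[0,-85,28,0,0,0]]]' -1
python3 - <<'E'
from h import *
s=snap('scene','s10'); crop(s,'s10c',180,150,380,300,4)
E
```

```text
clock: 19.85
tool_pos: [0.6085, 0.0192, 0.0077]
orientation: [160.3, -0.9, 177.2]
force: [-0.3, -0.1, 0.4]
opening: 0.0878
clock: 21.1
tool_pos: [0.6159, 0.0497, 0.0101]
orientation: [160.3, -0.6, 177.3]
force: [-1.5, 2.5, 3.6]
opening: 0.0545
clock: 21.98
tool_pos: [0.6159, -0.0398, 0.0377]
orientation: [160.4, -0.7, 177.0]
force: [0.0, 0.6, -1.0]
opening: 0.0875
```

View pics/s10c.png

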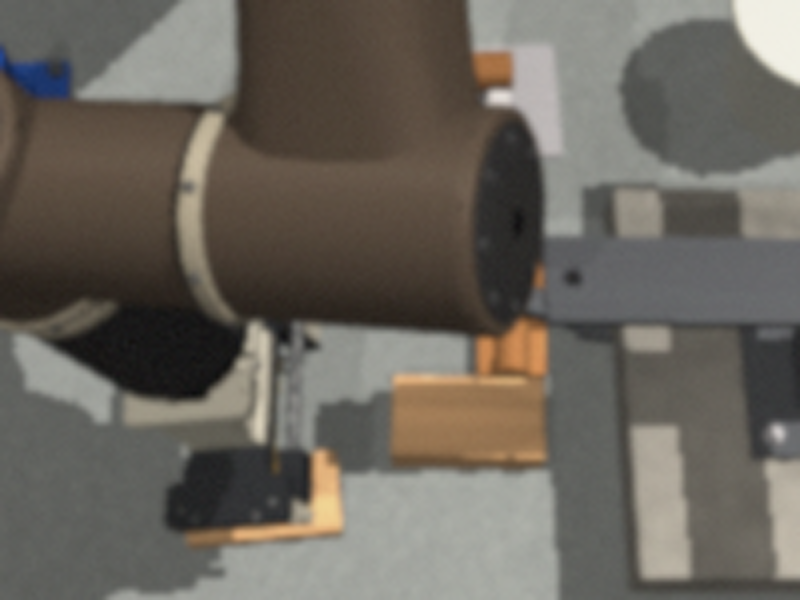

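```bash
python3 - <<'E'
from h import *
s=dict(np.load('/tmp/s10.npz'))
for q in [(510,220),(400,150),(400,240),(400,320),(300,300)]: print(q,P(s,180+q[0]//4,150+q[1]//4).round(3))
for q in [(393,378),(545,378),(547,464),(393,464),(470,421)]: print('pk',(ray(s,180+q[0]/4,150+q[1]/4,.03)*1000).round(1))
for q in [(625,320),(637,582)]: print('foot edge top',(ray(s,180+q[0]/4,150+q[1]/4,.079)*1000).round(1))
print(get_obs()['joint_pos'].round(0))
E
```

```text
(510, 220) [0.675 0.069 0.487]
(400, 150) [0.655 0.026 0.517]
(400, 240) [0.69  0.025 0.507]
(400, 320) [0.71  0.024 0.469]
(300, 300) [ 0.699 -0.017  0.465]
pk [589.5  20.3  30. ]
pk [592.8 120.   30. ]
pk [650.9 117.7  30. ]
pk [647.7  18.6  30. ]
pk [620.5  69.5  30. ]
foot edge top [571.9 169.   79. ]
foot edge top [739.3 163.1  79. ]
[  1.  28.  -8. -24. -56.  10.]
```

```bash
python3 -m pendant '[[[3,10,0,0,0,0],[3,20,0,0,0,0],[3,30,0,0,0,0],[3,32,0,0,0,0],[3,32,-10,0,0,0],[3,32,-20,0,0,0],[3,32,-25,0,0,0],[3,32,-25,0,0,0]]]' 1
python3 -m pendant '[[[0,10,0,0,0,0],[0,18,0,0,0,0],[0,28,0,0,0,0],[0,38,0,0,0,0],[0,48,0,0,0,0],[0,58,0,0,0,0],[0,68,0,0,0,0],[0,78,0,0,0,0],[0,88,0,0,0,0],[0,98,0,0,0,0]]]'
python3 - <<'E'
from h import *
print(get_obs()['tool_pos'].round(4),get_obs()['force'].round(1))
s=snap('scene','s11'); crop(s,'s11c',220,190,380,310,5)
E
```

```text
clock: 23.02
tool_pos: [0.6183, -0.0046, 0.0117]
orientation: [160.3, -0.8, 177.2]
force: [0.2, -0.6, -0.4]
opening: 0.0134
clock: 24.28
tool_pos: [0.6188, 0.0944, 0.0126]
orientation: [160.3, -0.7, 177.2]
force: [-0.2, -2.3, 1.6]
opening: 0.0006
[0.6188 0.0944 0.0126] [-0.2 -2.3  1.6]
```

The picture limit is reached, so I'll use numbers only from here. Finish the push, back off and measure the visible packer by colour.

```bash
python3 -m pendant '[[[0,8,0,0,0,0],[0,14,0,0,0,0],[0,14,0,0,0,0],[0,-20,0,0,0,0],[0,-80,30,0,0,0],[-30,-140,130,-10,0,0],[-30,-140,190,-20,0,0],[-30,-140,190,-20,0,0]]]'
python3 - <<'E'
from h import *
print(get_obs()['tool_pos'].round(4),get_obs()['force'].round(1))
for n in('scene','top'):
    s=snap(n,n+'12'); X=XYZ(s)*1000; hsv=cv2.cvtColor(s['pixels'],cv2.COLOR_RGB2HSV)
    w=(hsv[...,0]>8)&(hsv[...,0]<28)&(hsv[...,1]>80)
    m=w&(X[...,0]>586)&(X[...,0]<670)&(X[...,1]>85)&(X[...,1]<230)&(X[...,2]>20)&(X[...,2]<45); p=X[m]
    print(n,len(p),p.min(0).round(),p.max(0).round(),np.median(p,0).round()) if len(p) else print(n,0)
    if len(p):print(cv2.minAreaRect(p[:,:2].astype(np.float32)))
    f=w&(X[...,0]>480)&(X[...,0]<600)&(X[...,1]>60)&(X[...,1]<140)&(X[...,2]<35); q=X[f]; print('fulc',len(q),np.percentile(q,[2,98],0).round().tolist())
    p=X.reshape(-1,3); p=p[(p[:,2]>50)&(p[:,2]<110)&(p[:,0]>490)&(p[:,0]<720)&(p[:,1]>150)&(p[:,1]<420)]
    k=np.linalg.lstsq(np.c_[p[:,1],np.ones(len(p))],p[:,2],rcond=None)[0]; print('edge',np.percentile(p[:,1],.5),k@[165,1],k[0])
    b=X.reshape(-1,3); b=b[(b[:,0]>440)&(b[:,0]<545)&(b[:,2]>35)&(b[:,2]<130)]
    for y in range(-190,90,40):
        c=b[abs(b[:,1]-y)<5]; print(y,np.median(c,0).round() if len(c) else '',end=' ')
    print()
E
```

```text
clock: 25.32
tool_pos: [0.588, -0.0455, 0.2047]
orientation: [-179.5, 0.3, 177.3]
force: [-0.1, 0.4, -0.6]
opening: 0.0003
[ 0.588  -0.0455  0.2047] [-0.1  0.4 -0.6]
scene 376 [587. 117.  21.] [651. 163.  45.] [617. 140.  29.]
((618.7963256835938, 140.09060668945312), (45.08930587768555, 61.5999641418457), 86.88252258300781)
fulc 456 [[496.0, 77.0, 1.0], [596.0, 133.0, 32.0]]
edge 161.9030641729874 78.87840996081582 -0.06723934601471171
-190 [ 468. -186.   95.] -150 [ 472. -150.   89.] -110  -70  -30  10 [514.   9.  57.] 50 [525.  50.  49.] 
top 0
fulc 331 [[494.0, 74.0, 1.0], [570.0, 125.0, 31.0]]
edge 169.8480071009996 80.74813684205185 -0.07928079926610647
-190 [ 463. -186.   97.] -150 [ 467. -150.   91.] -110 [ 473. -110.   94.] -70 [489. -71.  76.] -30 [498. -30.  67.] 10 [511.  11.  60.] 50 [521.  50.  52.]
```

Packer end at y≈117 (46 mm visible, 54 mm under), centred 21 mm from the edge's middle. The foot edge is still raised. Back to the bar.

```bash
python3 -m pendant '[[[-40,-40,0,0,0,-7],[-80,-80,0,0,0,-13.5],[-124,-120,0,0,0,-13.5],[-124,-120,0,0,0,-13.5],[-124,-120,0,0,0,-13.5],[-124,-120,0,0,0,-13.5],[-124,-120,0,0,0,-13.5],[-124,-120,0,0,0,-13.5]]]' -1
python3 -m pendant '[[[0,0,-40,4,0,0],[0,0,-80,4,0,0],[0,0,-115,4,0,0],[0,0,-135,4,0,0],[0,0,-135,4,0,0]]]'
python3 -m pendant '[[[0,0,0,0,0,0],[0,0,0,0,0,0],[0,0,0,0,0,0],[0,0,0,0,0,0],[0,0,0,0,0,0],[0,0,0,0,0,0],[0,0,0,0,0,0],[0,0,0,0,0,0]]]' 1
```

```text
clock: 26.42
tool_pos: [0.4651, -0.1658, 0.2023]
orientation: [-179.7, 0.3, 163.7]
force: [0.1, -0.2, -0.5]
opening: 0.0749
clock: 27.05
tool_pos: [0.4637, -0.166, 0.0661]
orientation: [176.5, -1.0, 163.7]
force: [0.2, -0.6, 0.1]
opening: 0.0879
clock: 28.05
tool_pos: [0.4647, -0.1662, 0.0676]
orientation: [176.5, -0.8, 163.7]
force: [-0.5, 0.4, 0.0]
opening: 0.0201
```

```bash
python3 -m pendant '[[[0,-1,-5,1,-0.3,0],[0,-1.5,-10,2,-0.6,0],[-0.5,-2.5,-15,3.2,-0.9,0],[-0.5,-3,-20,4.2,-1.2,0],[-0.5,-3,-20,4.2,-1.2,0],[-0.5,-3,-20,4.2,-1.2,0]]]'
python3 -c "
from h import *
o=get_obs(); print(o['moment'].round(2),o['force'].round(1),o['tool_pos'].round(4))
s=snapshot('scene'); X=XYZ(s)*1000; b=X.reshape(-1,3); b=b[(b[:,0]>440)&(b[:,0]<545)&(b[:,2]>35)&(b[:,2]<130)]
for y in range(-90,90,20):
  c=b[abs(b[:,1]-y)<5]; print(y,np.median(c,0).round() if len(c) else '',end=' ')"
```

```text
clock: 28.8
tool_pos: [0.4655, -0.1684, 0.0483]
orientation: [172.0, -0.7, 163.8]
force: [0.3, 7.5, 8.2]
opening: 0.0196
[ 2.76 -0.11  0.42] [0.3 7.5 8.2] [ 0.4655 -0.1684  0.0483]
-90 [489. -88.  63.] -70 [495. -70.  61.] -50 [498. -51.  57.] -30 [505. -28.  55.] -10 [508. -12.  53.] 10 [515.   9.  50.] 30 [522.  30.  48.] 50 [525.  49.  46.] 70 [530.  70.  43.]
```

```bash
python3 -m pendant '[[[8,-1.5,0,0,0,1.6],[16,-3.5,0,0,0,3.2],[24,-5.5,0,0,0,4.9],[32,-7,0,0,0,6.5],[40,-8,0,0,0,8],[48,-9,0,0,0,10],[56,-10,0,0,0,12],[64,-10.5,0,0,0,13.5],[64,-10.5,0,0,0,13.5]]]'
python3 -c "
from h import *
o=get_obs(); print(o['moment'].round(2),o['force'].round(1),o['tool_pos'].round(4))
s=snapshot('scene'); X=XYZ(s)*1000; b=X.reshape(-1,3); a=b[(b[:,0]>440)&(b[:,0]<510)&(b[:,2]>84)&(b[:,2]<103)&(abs(b[:,1]+112)<20)]; print(len(a),np.polyfit(a[:,0],a[:,1],1) if len(a)>5 else 0)
p=b[(b[:,2]>50)&(b[:,2]<110)&(b[:,0]>490)&(b[:,0]<720)&(b[:,1]>150)&(b[:,1]<420)]
k=np.linalg.lstsq(np.c_[p[:,1],np.ones(len(p))],p[:,2],rcond=None)[0]; print('edge',k@[165,1],k[0])
"
```

```text
clock: 29.98
tool_pos: [0.528, -0.178, 0.0474]
orientation: [171.9, -0.9, 177.3]
force: [-2.2, 10.4, 6.6]
opening: 0.0197
[3.31 0.74 0.05] [-2.2 10.4  6.6] [ 0.528  -0.178   0.0474]
96 [ 5.91097604e-02 -1.39426903e+02]
edge 84.67476792619738 -0.08880969270291661
```

```bash
python3 -m pendant '[[[0,1,2,-0.4,0,0],[0,2,4,-0.8,0,0],[0,2.5,6,-1.2,0,0],[0,3,8,-1.6,0,0],[0,3.5,10,-2,0,0],[0,4,12,-2.4,0,0],[0,4.5,14,-2.8,0,0],[0,5,16,-3.2,0,0],[0,5.5,18,-3.6,0,0],[0,6,20,-4,0,0]]]'
python3 -m pendant '[[[0,0.2,1.5,-0.3,0,0],[0,0.5,3,-0.6,0,0],[0,0.7,4.5,-0.9,0,0],[0,1,6,-1.2,0,0],[0,1.2,7.5,-1.5,0,0],[0,1.5,9,-1.8,0,0],[0,1.7,10.5,-2.1,0,0],[0,2,12,-2.4,0,0],[0,2,12,-2.4,0,0]]]'
python3 - <<'E'
from h import *
o=get_obs(); print(o['moment'].round(2),o['force'].round(1),o['tool_pos'].round(4),o['orientation'].round(1))
s=snapshot('scene'); b=XYZ(s).reshape(-1,3)*1000
p=b[(b[:,2]>50)&(b[:,2]<110)&(b[:,0]>490)&(b[:,0]<720)&(b[:,1]>150)&(b[:,1]<420)]
k=np.linalg.lstsq(np.c_[p[:,1],np.ones(len(p))],p[:,2],rcond=None)[0]; print('edge',k@[165,1],k[0])
E
```

```text
clock: 31.28
tool_pos: [0.5295, -0.1753, 0.0689]
orientation: [176.2, -0.5, 177.3]
force: [-0.4, -8.2, 7.9]
opening: 0.0199
clock: 32.4
tool_pos: [0.5296, -0.1731, 0.0811]
orientation: [178.6, -0.4, 177.3]
force: [1.1, -6.1, 7.5]
opening: 0.0199
[-2.29  0.06  0.23] [ 1.1 -6.1  7.5] [ 0.5296 -0.1731  0.0811] [178.6  -0.4 177.3]
edge 74.61287761484343 -0.05254054410427215
```

```bash
for i in 1 2; do python3 -m pendant '[[[0,0,1,-0.2,0,0],[0,0.3,2,-0.4,0,0],[0,0.5,3,-0.6,0,0],[0,0.7,4,-0.8,0,0],[0,0.7,4,-0.8,0,0]]]'
python3 - <<'E'
from h import *
s=snapshot('scene'); b=XYZ(s).reshape(-1,3)*1000
p=b[(b[:,2]>50)&(b[:,2]<110)&(b[:,0]>490)&(b[:,0]<720)&(b[:,1]>150)&(b[:,1]<420)]
k=np.linalg.lstsq(np.c_[p[:,1],np.ones(len(p))],p[:,2],rcond=None)[0]; print('edge',k@[165,1],k[0])
E
done
```

```text
clock: 33.08
tool_pos: [0.5297, -0.1723, 0.0851]
orientation: [179.4, -0.3, 177.3]
force: [0.0, -5.1, 9.1]
opening: 0.0198
edge 73.28928204710911 -0.04766447082025501
clock: 33.75
tool_pos: [0.5284, -0.1715, 0.088]
orientation: [-179.8, -0.4, 177.2]
force: [1.0, -6.3, 1.8]
opening: 0.02
edge 72.99429462361769 -0.046482253573948175
```

The force fell to 1.8 N at grip ≈109 mm: the packer has taken the load. Relieve, release and retreat.

```bash
python3 -m pendant '[[[0,-1,0.5,0,0,0],[0,-1.5,1,0,0,0],[0,-1.5,1,0,0,0],[0,-1.5,1,0,0,0]]]'
python3 -m pendant '[[[0,0,0,0,0,0],[0,0,0,0,0,0],[0,0,0,0,0,0],[0,0,0,0,0,0],[0,0,0,0,0,0],[0,0,0,0,0,0],[0,0,60,0,0,0],[0,0,120,0,0,0],[0,-50,150,0,0,0],[0,-50,150,0,0,0]]]' -1
python3 - <<'E'
from h import *
print(get_obs()['tool_pos'].round(3),get_obs()['force'].round(1))
for n in('scene','top'):
    s=snap(n,n+'20'); X=XYZ(s)*1000; hsv=cv2.cvtColor(s['pixels'],cv2.COLOR_RGB2HSV); b=X.reshape(-1,3)
    w=(hsv[...,0]>8)&(hsv[...,0]<28)&(hsv[...,1]>80)
    m=w&(X[...,0]>586)&(X[...,0]<670)&(X[...,1]>85)&(X[...,1]<230)&(X[...,2]>20)&(X[...,2]<45); p=X[m]
    if len(p):print('packer',len(p),cv2.minAreaRect(p[:,:2].astype(np.float32)))
    p=b[(b[:,2]>50)&(b[:,2]<110)&(b[:,0]>490)&(b[:,0]<720)&(b[:,1]>150)&(b[:,1]<420)]
    k=np.linalg.lstsq(np.c_[p,np.ones(len(p))][:,[0,1,3]],p[:,2],rcond=None)[0]; print(n,'edge',k@[600,165,1],k)
    a=b[(b[:,0]>440)&(b[:,0]<510)&(b[:,2]>84)&(b[:,2]<103)&(abs(b[:,1]+112)<20)]; print('hook',len(a),np.polyfit(a[:,0],a[:,1],1))
    c=b[(b[:,0]>500)&(b[:,0]<560)&(b[:,2]>30)&(b[:,2]<140)]
    for y in range(-170,80,40):
        q=c[abs(c[:,1]-y)<5]; print(y,np.median(q,0).round() if len(q) else '',end=' ')
    print()
    q=b[(b[:,2]>10)&(b[:,2]<25)&(b[:,0]>620)&(b[:,0]<700)&(abs(b[:,1]+71)<60)]; print('thin',np.median(q,0).round(1) if len(q) else '')
E
```

```text
clock: 34.3
tool_pos: [0.5282, -0.1715, 0.0883]
orientation: [-179.9, -0.5, 177.2]
force: [1.0, 2.7, -1.5]
opening: 0.0198
clock: 35.55
tool_pos: [0.5295, -0.2241, 0.2416]
orientation: [-179.9, -0.2, 177.1]
force: [-0.1, -0.2, -1.1]
opening: 0.0876
[ 0.529 -0.224  0.242] [-0.1 -0.2 -1.1]
packer 378 ((617.1395874023438, 139.57003784179688), (43.73603439331055, 60.352874755859375), 86.30023956298828)
scene edge 73.4955972792615 [-1.27343214e-02 -4.66892687e-02  8.88399194e+01]
hook 96 [ 5.79655843e-02 -1.38904250e+02]
-170 [ 534. -170.  113.] -130 [ 534. -131.  102.] -90 [536. -90.  91.] -50 [536. -49.  80.] -10 [537. -11.  70.] 30 [540.  31.  59.] 70 [540.  70.  48.] 
thin [662.9 -68.3  14.3]
packer 40 ((589.3631591796875, 139.738037109375), (44.60702896118164, 5.033268928527832), 88.09874725341797)
top edge 74.18526733901496 [-6.29901161e-03 -4.66161702e-02  8.56563424e+01]Traceback (most recent call last):
  File "<stdin>", line 10, in <module>
    raise TypeError("expected non-empty vector for x")
TypeError: expected non-empty vector for x
```

```bash
python3 -c "
from plant import *
print(close_job())"
```

```text
the job is handed in; nothing more can be done
None
```

The job is done and handed in at about 36 s of the 72 s allowed. The foot now rests on the thicker packer, and the robot is touching nothing.

In order, I:
1. Turned the grey hook's arm to face the bar.
2. Levered the bar down and lodged it under the arm, where it held by itself.
3. Slid the thick packer under the raised edge.
4. Unhooked the bar and eased the foot down about 2 mm at a time. The force on the bar fell from about 9 N to under 2 N as the packer took the weight.

Last checks from the camera depth and colour readings:
- **Packer:** about 46 mm shows and about 54 mm is under the foot. It sits about 20 mm to the +x side of the middle of the edge, to stay clear of the bar and the fulcrum block.
- **Foot:** the top of the raised edge was steady at about 73–74 mm, which fits resting on the 30 mm packer. The two cameras also showed a slight sideways slope of 0.4–0.7°.
- **Bar:** the grip point stands at about 109 mm; about 110 was expected.
- **Hook:** the arm ended about 6° (0.1 rad) past square, still facing the bar. I didn't correct this.
- **Thin packer:** it hadn't moved. I didn't re-measure the tub, trowel or blue hooks at the end.

One thing failed: the last script stopped with an error while measuring the hook from the top camera. So the bar and hook values come from the scene camera only. The picture limit was also used up before the push was finished, so everything after that was checked by measurements rather than by eye.

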